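# Put the graded bowl chucks back on their rack

## Robot

A 6-joint arm with a two-finger parallel gripper is mounted at the origin on a cart in front of the work surface, level with it; the furniture and walls round the work are solid. World frame = base frame: x ahead of the robot, y to its left, z up, the work surface at z = 0. Lengths are in mm, angles in rad, forces in N, time in s.
With the tool pointing down it reaches from about 350 to 875 mm from the base axis. Payload 4.2 kg.
Tool frame: the origin (TCP) lies midway between the tips of the shut fingers; the grasp point (between the pads) lies 19 mm behind it (arm.grasp_offset is the distance from the TCP to the grasp point, in mm); z points along the fingers, y is the line along which they close (so a half turn about z gives the same grasp; the last joint's range is limited). The gripper opens to 85 mm and grips with 20 to 120 N. Pads are 22 mm wide; open, the fingers measure 114 mm over their backs; the gripper's body (76 mm by 85 mm) begins 54 mm behind the grasp point. The pads swing forward as they close: fully open they stand 13 mm farther back than shut.
Start: joints at [1.602, 0.385, 0.008, 0, -1.194, -0.259], TCP at [141.115, 608.84, 231.312] pointing down, gripper open.
Joint ranges: [-3.14, 3.14], [-1.21, 2.06], [-1.07, 1.41], [-3.16, 2.05], [-2.99, -0.16], [-3.1, 3.1]. Speed limits (rad/s): [2.79, 2.79, 3.14, 3.14, 3.14, 3.14].

## Interface

Orientations are given as a unit quaternion [x, y, z, w].
In Python, from bench import arm gives the robot as it stands. The module is installed in compiled form; this text tells all that it offers.
- The arm moves only by the tool servo_tool, never from a script. Its argument "increments" is a list of rows, each a list of 7 numbers: the opening, from 0 (shut) to 1 (fully open), then the shift along the tool's x, y, z in m, then the turn, a rotation vector about the tool's x, y, z in degrees. In form: [[grip, x, y, z, ax, ay, az], ...]. A call has 1 to 12 rows; each row is the pose to reach, as a shift and turn from the pose commanded when the call began, along the tool's axes at that moment; what a row does not reach only later rows make up. A row lasts 1/8 s, in which the tool goes at most 62.5 mm and 10.7 degrees, less where a joint would pass 70% of its speed; a pose out of reach is approached as far as the arm can. A call with a gripper value outside its range is refused whole. The fingers move at their own pace and stop on an object; the grip force is fixed at half the most. Time passes only in rows, so rows that repeat a pose let the fingers close. It gives the time, the measured TCP pose, the force, the opening and the grip force at its end, in the units of the state.
- arm.read_state(): the state, without advancing time (a new reading comes with each control period).
- arm.get_image(name): name is "side" or "top"; returns a dict with "color" (480x640x3 uint8, red, green, blue), "fx", "fy", "cx", "cy" (pixels), "k1" (the pictures are not rectified: a ray, as slopes to the right and down, at radius r is drawn at 1 + k1 r^2 times it, then the intrinsics apply), "rvec" (rotation vector, rad) and "tvec" (3), from world to camera coordinates, as OpenCV has them. Camera axes: x right, y down, z forward; pixel columns grow to the right and rows downward; lengths in mm; the calibration is good to about 2 mm. A picture is of the moment at which its call begins. There is no depth.
- arm.job_done(): hands the job in; it is judged then, once.
Trained networks look in the newest picture that a camera, given by its name, has taken for a name from the list of things; names that differ only in an ending like _2 or _b are one class to them, and where a whole thing is asked for, a point or a joint stands for the part that bears it (a point fixed in the world has none). Each returns a list of dicts, best first, with "p" (0 to 1); they miss things now and then, are a little off and sometimes report something else, mostly with a low value. They report only what shows in the picture. A call takes as long as a camera call.
- arm.look_for(camera, thing): "box" ([centre column, centre row, width, height] in pixels, round what is visible of it).
- arm.spot_point(camera, thing): "centre" ([column, row] in pixels: a listed point, or the origin of a listed thing).
The state is a dict: "clock": time; "joints": joint angles; "joint_vel": joint speeds; "joint_efforts": joint torques, N m; "position": TCP position; "ee_rot": TCP orientation; "contact_force": force on the tool from outside, world axes, zero at the start; "wrist_torque": the same for the moment, N m; "gripper_width": finger opening in mm; "grasp_force": force on a finger pad.
Only numpy, scipy, OpenCV 4.12 (cv2) and the standard library are available. Lean on these libraries where they do the work, as an engineer would, in place of code of your own. Each camera call takes 0.05 s, during which the arm holds its last target. There are 200 camera calls.

## Task

The decorating of this batch is finished: put the four rubber bowl chucks of the whirler back on their rack. Slip each over the post whose cork pad is cut to its size, so that the row runs from the smallest to the largest and every chuck sits upright and flat on its own pad. Leave the upturned bowl beside the work and the paint dish with the brush in it where they stand.

Things in the scene. Friction and masses are not known exactly. Their poses are not given: they have to be found in the camera images.
- chuck_38: the smallest of four black rubber bowl chucks: a loose upright sleeve 34 mm tall, 38 mm across its barrel, which is parallel for the lower 24 mm and slightly narrower above, with an open aluminium-lined bore 27 mm wide right through it. Origin: centre of the underside, z up the bore. The chucks start upright on the table, two left and two right of the rack, 95 mm or more between centres.
- chuck_47: the second smallest of four black rubber bowl chucks: a loose upright sleeve 41 mm tall, 47 mm across its barrel, which is parallel for the lower 24 mm and slightly narrower above, with an open aluminium-lined bore 27 mm wide right through it. Origin: centre of the underside, z up the bore.
- chuck_56: the second largest of four black rubber bowl chucks: a loose upright sleeve 48 mm tall, 56 mm across its barrel, which is parallel for the lower 24 mm and slightly narrower above, with an open aluminium-lined bore 27 mm wide right through it. Origin: centre of the underside, z up the bore.
- chuck_66: the largest of four black rubber bowl chucks: a loose upright sleeve 56 mm tall, 66 mm across its barrel, which is parallel for the lower 24 mm and slightly narrower above, with an open aluminium-lined bore 27 mm wide right through it. Origin: centre of the underside, z up the bore.
- post_38: smallest chuck's place on the rack: a 10 mm wooden dowel that rises 24 mm, tip rounded, from a cork pad 40 mm wide. Origin: top of the pad at the dowel's foot, 21 mm above the table; z up; the row of posts runs along y, larger ones towards +y. The rack is a fixed beech board 84 x 308 mm, its top 18 mm above the table, ending 36 mm beyond this post.
- post_47: second smallest chuck's place on the rack: a 10 mm wooden dowel that rises 24 mm, tip rounded, from a cork pad 49 mm wide. Origin: top of the pad at the dowel's foot, 21 mm above the table; z up; the row of posts runs along y, larger ones towards +y. 66 mm from the smallest post.
- post_56: second largest chuck's place on the rack: a 10 mm wooden dowel that rises 24 mm, tip rounded, from a cork pad 58 mm wide. Origin: top of the pad at the dowel's foot, 21 mm above the table; z up; the row of posts runs along y, larger ones towards +y. 76 mm from the second smallest post.
- post_66: largest chuck's place on the rack: a 10 mm wooden dowel that rises 24 mm, tip rounded, from a cork pad 68 mm wide. Origin: top of the pad at the dowel's foot, 21 mm above the table; z up; the row of posts runs along y, larger ones towards +y. 85 mm from the second largest post; the rack ends 45 mm beyond it.
- bowl_upturned: white porcelain bowl standing upside down, 128 mm wide, 59 mm high, bystander near the far left of the work. Origin: centre of its lower side.
- dish_with_brush: orange ceramic paint dish, about 100 mm wide, with a brush lying in it and sticking out over the rim to 119 mm and 54 mm high, bystander in front of the rack. Origin: near the centre of its underside.

How it is judged:
By the outcome, as a careful person would: the job done as asked, in the order asked, and still so for the second after the job is handed in, with the robot touching nothing.
It also fails if it takes over 106 s, if anything falls off the work surface, if the arm or the gripper's body presses on something with over 40 N, if the wrist force passes 120 N, or if a joint passes its speed limit or range.

## Working session

There is one attempt and no reset: what is moved stays moved. The work goes in short steps, Python scripts to look and compute and a tool call to move; the robot and the scene stay as the last step left them, time stands still between calls to the robot, and variables do not carry over. Pictures are saved under pics/ and viewed, at most 14 in all, crops included, and the job is handed in when it is done.

Besides the shell and the picture viewer there is one more tool, called after "Request:" by a JSON object that holds its "name" and its "arguments", one argument or row to a line. servo_tool: Moves the arm, as the interface text tells. Its arguments: {"type":"object","properties":{"increments":{"type":"array","items":{"type":"array","items":{"type":"number"}}}},"required":["increments"]}

```bash
mkdir -p pics
cat > h.py <<'E'
import numpy as np, cv2
from scipy.spatial.transform import Rotation as R
from bench import arm
def ray(im,uv):
    x=(uv[0]-im["cx"])/im["fx"]; y=(uv[1]-im["cy"])/im["fy"]
    d=np.array([x,y]); s=d.copy()
    for _ in range(20): s=d/(1+im["k1"]*(s@s))
    M=cv2.Rodrigues(np.array(im["rvec"],float))[0]; t=np.array(im["tvec"],float).ravel()
    return -M.T@t, M.T@np.array([s[0],s[1],1])
def at_z(im,uv,z):
    c,d=ray(im,uv); return c+d*(z-c[2])/d[2]
def proj(im,P):
    M=cv2.Rodrigues(np.array(im["rvec"],float))[0]; t=np.array(im["tvec"],float).ravel()
    p=M@np.array(P,float)+t; s=p[:2]/p[2]; s=s*(1+im["k1"]*(s@s))
    return np.array([im["fx"]*s[0]+im["cx"],im["fy"]*s[1]+im["cy"]])
def save(im,n): cv2.imwrite("pics/"+n+".png",im["color"][:,:,::-1])
E
python3 - <<'E'
from h import *
for c in ("top","side"):
    im=arm.get_image(c); save(im,c+"0"); print(c,ray(im,(320,240)))
    for t in ["chuck_38","chuck_47","chuck_56","chuck_66","post_38","post_47","post_56","post_66"]:
        z=21 if 'post' in t else 0
        for d in arm.spot_point(c,t)[:3]: print(t,round(d["p"],2),np.round(d["centre"]),at_z(im,d["centre"],z).round(1))
        if 'chuck' in t:
            for d in arm.look_for(c,t)[:2]: print("  box",round(d["p"],2),np.round(d["box"]))
s=arm.read_state(); print(s["position"],R.from_quat(s["ee_rot"]).as_matrix().round(3),s["clock"],arm.grasp_offset)
E
```

```text
top (array([ 345.44146497,   26.68001909, 1288.70748038]), array([ 0.14572019, -0.00114991, -0.98949624]))
chuck_38 0.86 [169. 280.] [442.8 408.2   0. ]
chuck_38 0.78 [204. 228.] [574.9 317.3   0. ]
chuck_38 0.7 [414. 256.] [ 488.9 -207.3    0. ]
  box 0.84 [170. 280.  28.  23.]
  box 0.78 [464. 213.  17.  19.]
chuck_47 0.86 [169. 280.] [442.8 408.2   0. ]
chuck_47 0.78 [204. 228.] [574.9 317.3   0. ]
chuck_47 0.7 [414. 256.] [ 488.9 -207.3    0. ]
  box 0.84 [170. 280.  28.  23.]
  box 0.78 [464. 213.  17.  19.]
chuck_56 0.86 [169. 280.] [442.8 408.2   0. ]
chuck_56 0.78 [204. 228.] [574.9 317.3   0. ]
chuck_56 0.7 [414. 256.] [ 488.9 -207.3    0. ]
  box 0.84 [170. 280.  28.  23.]
  box 0.78 [464. 213.  17.  19.]
chuck_66 0.86 [169. 280.] [442.8 408.2   0. ]
chuck_66 0.78 [204. 228.] [574.9 317.3   0. ]
chuck_66 0.7 [414. 256.] [ 488.9 -207.3    0. ]
  box 0.84 [170. 280.  28.  23.]
  box 0.78 [464. 213.  17.  19.]
post_38 0.86 [314. 236.] [543.7  38.4  21. ]
post_38 0.77 [304. 207.] [615.9  62.2  21. ]
post_38 0.45 [300. 181.] [682.8  71.3  21. ]
post_47 0.86 [314. 236.] [543.7  3
[... 1295 characters left out ...]
1 [318. 184.  26.  31.]
post_38 0.87 [318. 249.] [538.7  42.1  21. ]
post_38 0.79 [346. 240.] [605.1  70.4  21. ]
post_38 0.77 [282. 258.] [457.1  18.4  21. ]
post_47 0.87 [318. 249.] [538.7  42.1  21. ]
post_47 0.79 [346. 240.] [605.1  70.4  21. ]
post_47 0.77 [282. 258.] [457.1  18.4  21. ]
post_56 0.87 [318. 249.] [538.7  42.1  21. ]
post_56 0.79 [346. 240.] [605.1  70.4  21. ]
post_56 0.77 [282. 258.] [457.1  18.4  21. ]
post_66 0.87 [318. 249.] [538.7  42.1  21. ]
post_66 0.79 [346. 240.] [605.1  70.4  21. ]
post_66 0.77 [282. 258.] [457.1  18.4  21. ]
[141.1376586  608.83976743 231.32426594] [[ 0.974 -0.226  0.   ]
 [-0.226 -0.974  0.   ]
 [ 0.    -0.    -1.   ]] 1.3 18.700000000000003
```

View pics/top0.png

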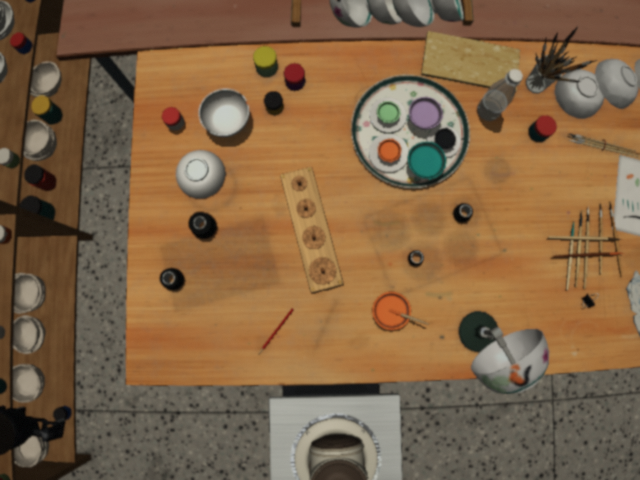

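View pics/side0.png

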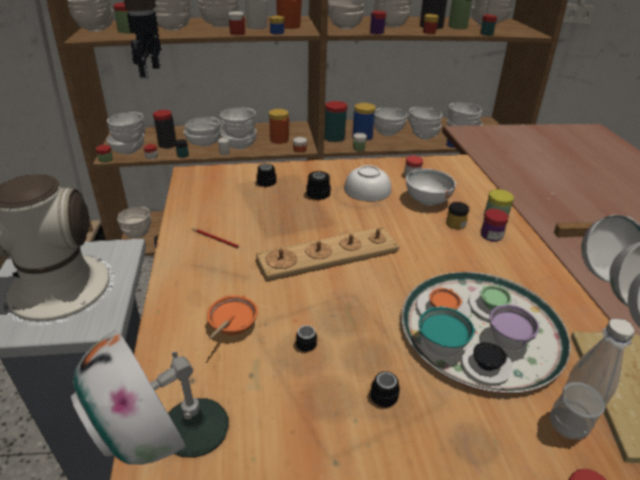

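The top view shows the rack running from the smallest pad at (299,183) to the largest at (323,271). The black chucks are at about (203,226), (172,279), (463,212) and (415,258), with the bowl at (200,174) and the dish at (391,311). I'll measure these more finely.

Run:
```python
from h import *
from scipy.optimize import least_squares
ims={c:arm.get_image(c) for c in("top","side")}
sp={c:{k:arm.spot_point(c,k) for k in("chuck_38","post_38")} for c in ims}
g={"A":(575,320),"B":(443,408),"C":(598,-338),"D":(490,-207)}
tiles=[]
for k,xy in g.items():
    for c in ims:
        im=ims[c]; p=proj(im,(*xy,20)); r=24
        G=cv2.resize(cv2.getRectSubPix(im["color"],(2*r,2*r),tuple(map(float,p))),(200,200),interpolation=cv2.INTER_CUBIC)
        tiles.append(G[:,:,::-1])
        q=proj(im,(*xy,0))
        for d in sp[c]["chuck_38"]:
            if np.hypot(*(np.array(d["centre"])-q))<12: print(k,c,round(d["p"],2),np.round(d["centre"],1),at_z(im,d["centre"],0).round(1))
        for d in arm.look_for(c,"chuck_38"):
            if np.hypot(*(np.array(d["box"][:2])-p))<10:
                b=np.array(d["box"]); print("  box",round(d["p"],2),b.round(1), "px/mm",(np.hypot(*(proj(im,(xy[0],xy[1]+10,20))-p))/10).round(3) if c=="top" else (np.hypot(*(proj(im,(xy[0]+10,xy[1],20))-p))/10).round(3))
cv2.imwrite("pics/crops.png",np.vstack([np.hstack(tiles[:4]),np.hstack(tiles[4:])]))
obs=[(c,np.array(d["centre"]),d["p"]) for c in ims for d in sp[c]["post_38"]]
for c,u,p in obs: print(c,u.round(1),round(p,2),at_z(ims[c],u,21).round(1))
off=np.array([0,66,142,227.])
def posts(v): return [(v[0]+o*np.cos(v[2]),v[1]+o*np.sin(v[2]),21) for o in off]
def res(v):
    o=[]
    for c,u,p in obs:
        e=[proj(ims[c],P)-u for P in posts(v)]; o+=list(min(e,key=lambda a:a@a))
    return o
s=least_squares(res,[683,72,np.arctan2(-54,-225)],loss="soft_l1")
print(s.x,s.cost,np.round(posts(s.x),1)); print(np.round(res(s.x),1))
```

```text
A top 0.81 [203.4 227.5] [575.3 319.9   0. ]
  box 0.61 [203.5 225.9  28.6  27.1] px/mm 0.393
A side 0.89 [316.4 192.8] [573.3 321.9   0. ]
  box 0.6 [318.6 183.9  25.7  29.8] px/mm 0.377
B top 0.94 [170.5 280.2] [443.2 403.5   0. ]
  box 0.89 [169.6 280.1  22.4  20.9] px/mm 0.391
B side 0.75 [267.1 182.5] [446.5 391.8   0. ]
  box 0.9 [268.2 174.8  19.   20.7] px/mm 0.365
C top 0.69 [461.4 213.3] [ 593.8 -336.     0. ]
  box 0.71 [463.9 212.2  20.   22.6] px/mm 0.39
C side 0.65 [385.6 396.2] [ 595.4 -337.1    0. ]
  box 0.61 [384.2 389.2  30.4  35.6] px/mm 0.614
D top 0.42 [413.7 258. ] [ 483.4 -207.3    0. ]
  box 0.54 [416.  257.6  17.6  11.2] px/mm 0.403
D side 0.97 [307.6 342.3] [ 485.3 -205.2    0. ]
  box 0.92 [308.9 339.1  21.4  28.1] px/mm 0.566
top [305.2 208. ] 0.78 [613.5  59.8  21. ]
top [312.1 235.2] 0.64 [544.6  44.3  21. ]
top [320.9 271.8] 0.57 [453.7  25.1  21. ]
top [300.1 181.6] 0.53 [681.5  71.1  21. ]
side [317.6 251.2] 0.86 [536.3  35.4  21. ]
side [381.2 238.8] 0.72 [684.8  66.1  21. ]
side [345.9 241.4] 0.59 [603.8  64.7  21. ]
side [281.1 259.4] 0.59 [455.9  15.1  21. ]
[678.50167784  71.35334534  -2.93616419] 14.476730324148605 [[678.5  71.4  21. ]
 [613.9  57.9  21. ]
 [539.5  42.4  21. ]
 [456.3  25.   21. ]]
[ 0.8 -0.2  0.8  2.   0.  -1.  -0.1  1.2  1.  -2.  -3.3 -1.2  5.   1.5
 -0.2 -2.9]
```

View pics/crops.png

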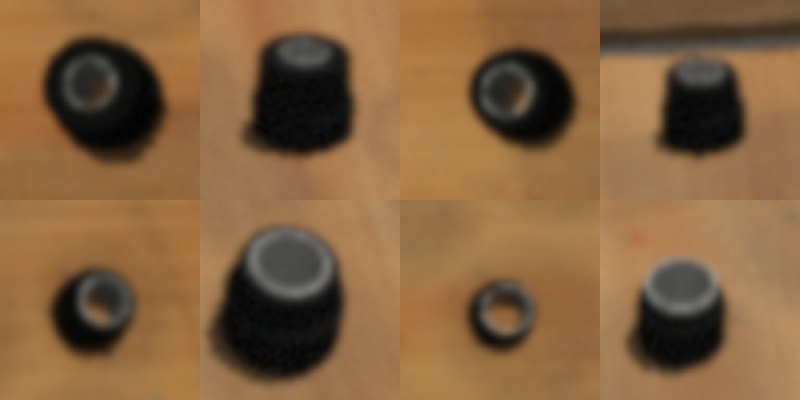

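The crops show the rims clearly, and the widths confirm A=66, B=56, C=47 and D=38. Next I'll triangulate from the rims and check the rack fit with an overlay.

Run:
```python
from h import *
ims={c:arm.get_image(c) for c in("top","side")}
T={"A":((575,320),56,(90,82),(104,51)),"B":((443,408),48,(106,90),(100,71)),"C":((598,-338),41,(104,101),(88,62)),"D":((490,-207),34,(103,112),(81,84))}
for k,(xy,h,a,b) in T.items():
    for c,t in(("top",a),("side",b)):
        u=proj(ims[c],(*xy,20))+(np.array(t)-99.5)/(200/48); print(k,c,at_z(ims[c],u,h).round(1))
v=[678.5,71.35,-2.936]; off=[0,66,142,227]; rad=[20,24.5,29,34]
out=[]
for c,(x0,y0,x1,y1) in (("top",(270,160,360,300)),("side",(245,220,410,285))):
    im=ims[c]; s=4
    G=cv2.resize(im["color"][y0:y1,x0:x1],None,fx=s,fy=s,interpolation=cv2.INTER_CUBIC)[:,:,::-1].copy()
    cv2.imwrite(f"pics/rack_{c}_raw.png",G)
    f=lambda P:tuple(((proj(im,P)-[x0,y0]+.5)*s-.5).round().astype(int).tolist())
    d=np.array([np.cos(v[2]),np.sin(v[2])]); n=np.array([-d[1],d[0]]); o0=np.array(v[:2])
    for o,r in zip(off,rad):
        q=o0+o*d
        cv2.polylines(G,[np.array([f((*(q+r*np.array([np.cos(a),np.sin(a)])),21)) for a in np.linspace(0,6.3,40)])],True,(0,255,0),1)
        cv2.line(G,f((*q,21)),f((*q,45)),(255,0,0),1)
    cv2.polylines(G,[np.array([f((*(o0+a*d+b*n),18)) for a,b in((-36,-42),(-36,42),(272,42),(272,-42))])],True,(0,0,255),1)
    cv2.imwrite(f"pics/rack_{c}.png",G)
```

```text
A top [579.  317.4  56. ]
A side [576.6 316.7  56. ]
B top [446.3 395.8  48. ]
B side [443.7 393.7  48. ]
C top [ 592.9 -334.6   41. ]
C side [ 591.6 -336.2   41. ]
D top [ 481.  -206.1   34. ]
D side [ 481.6 -210.7   34. ]
```

View pics/rack_top.png

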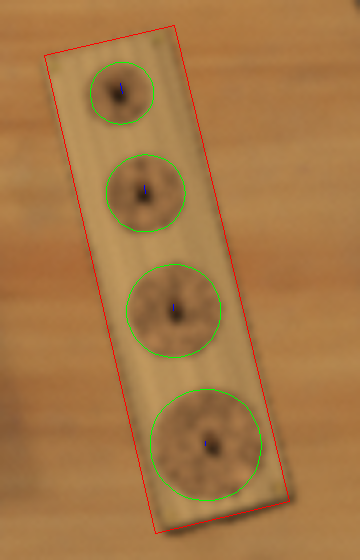

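View pics/rack_side.png

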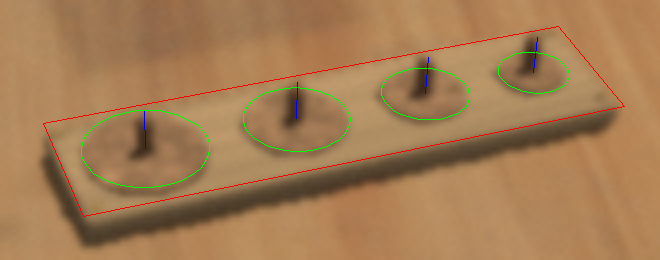

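The overlay matches the rack to about 2 mm; the dowels sit roughly 1–2 mm towards -x of the fit. A constant tool yaw of 11.8°, with the fingers closing across the row, works for every pick and place. First I'll go above chuck_66.

```bash
cat > go.py <<'E'
import sys
from h import *
def inc(x,y,z,yaw=11.8,p=None):
    s=arm.read_state(); M=R.from_quat(s["ee_rot"])
    T=R.from_euler("z",yaw,degrees=True)*R.from_matrix(np.diag([1.,-1,-1]))
    return (M.inv().apply(np.array([x,y,z])-s["position"])/1000).round(4),(M.inv()*T).as_rotvec(degrees=True).round(2)
if __name__=="__main__": print(*inc(*map(float,sys.argv[1:4])))
E
python3 go.py 578 317 110
```

```text
[0.4915 0.1856 0.1213] [ -0.     0.   -24.85]
```

Request:
{"name": "servo_tool", "arguments": {
  "increments": [
    [1, 0.4915, 0.1856, 0.121, 0, 0, -24.85],
    [1, 0.4915, 0.1856, 0.121, 0, 0, -24.85],
    [1, 0.4915, 0.1856, 0.121, 0, 0, -24.85],
    [1, 0.4915, 0.1856, 0.121, 0, 0, -24.85],
    [1, 0.4915, 0.1856, 0.121, 0, 0, -24.85],
    [1, 0.4915, 0.1856, 0.121, 0, 0, -24.85],
    [1, 0.4915, 0.1856, 0.121, 0, 0, -24.85],
    [1, 0.4915, 0.1856, 0.121, 0, 0, -24.85],
    [1, 0.4915, 0.1856, 0.121, 0, 0, -24.85],
    [1, 0.4915, 0.1856, 0.121, 0, 0, -24.85],
    [1, 0.4915, 0.1856, 0.121, 0, 0, -24.85],
    [1, 0.4915, 0.1856, 0.121, 0, 0, -24.85]
  ]
}}

```text
clock: 3.6
position: [577.3, 318.1, 110.9]
ee_rot: [0.995, 0.104, 0.0, -0.0]
contact_force: [-0.1, -0.4, 0.5]
gripper_width: 84.9
grasp_force: 0.0
```

Run:
```python
from go import *
s=arm.read_state(); print(s["position"],s["clock"],inc(578,317,3))
im=arm.get_image("top"); 
im2=arm.get_image("side")
def crop(im,p,r=55):
    return cv2.resize(cv2.getRectSubPix(im["color"],(2*r,2*r),tuple(map(float,p))),(400,400),interpolation=cv2.INTER_CUBIC)[:,:,::-1]
cv2.imwrite("pics/a1.png",np.hstack([crop(im,proj(im,(578,317,40))),crop(im2,proj(im2,(578,317,40)))]))
```

```text
[577.31412977 318.06400939 110.93876027] 3.6 (array([0.0004, 0.0012, 0.1079]), array([-0.02, -0.04,  0.1 ]))
```

View pics/a1.png

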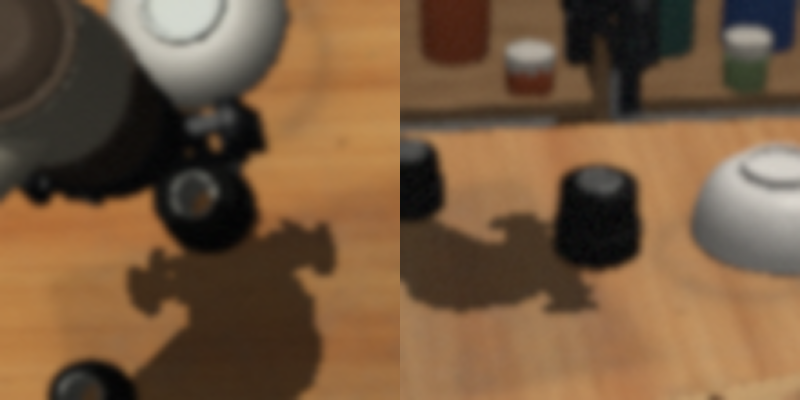

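Run:
```python
from go import *
t=arm.get_image("top");s=arm.read_state();i2=arm.get_image("side")
M=R.from_quat(s["ee_rot"])
for nm,im,ox in(("top",t,0),("side",i2,400)):
    c=proj(im,(578,317,40))
    for k in(-1,1):
        for zb in (-13,-30,-60):
            P=s["position"]+M.apply([0,k*47,zb]); print(nm,k,zb,((proj(im,P)-c)*400/110+200+[ox,0]).round())
```

```text
top -1 -13 [ 97. 195.]
top -1 -30 [ 90. 190.]
top -1 -60 [ 76. 181.]
top 1 -13 [240. 160.]
top 1 -30 [234. 155.]
top 1 -60 [224. 145.]
side -1 -13 [579.  65.]
side -1 -30 [579.  43.]
side -1 -60 [580.   2.]
side 1 -13 [626. 121.]
side 1 -30 [626.  97.]
side 1 -60 [628.  56.]
```

The predicted fingertip pixels match the picture, so I'll descend and grip.

Request:
{"name": "servo_tool", "arguments": {
  "increments": [
    [1, 0.0004, 0.0012, 0.04, 0, 0, 0],
    [1, 0.0004, 0.0012, 0.08, 0, 0, 0],
    [1, 0.0004, 0.0012, 0.107, 0, 0, 0],
    [1, 0.0004, 0.0012, 0.107, 0, 0, 0],
    [1, 0.0004, 0.0012, 0.107, 0, 0, 0],
    [0, 0.0004, 0.0012, 0.107, 0, 0, 0],
    [0, 0.0004, 0.0012, 0.107, 0, 0, 0],
    [0, 0.0004, 0.0012, 0.107, 0, 0, 0],
    [0, 0.0004, 0.0012, 0.107, 0, 0, 0]
  ]
}}

```text
clock: 4.92
position: [579.9, 317.1, 5.9]
ee_rot: [0.995, 0.103, 0.002, -0.001]
contact_force: [-0.8, -0.2, 4.7]
gripper_width: 61.1
grasp_force: 66.9
```

```bash
python3 go.py 578 317 105;python3 go.py 455 23.5 105
```

```text
[-0.0014 -0.0005 -0.0991] [-0.11 -0.23  0.05]
[-0.1821  0.2615 -0.1004] [-0.11 -0.23  0.05]
```

It gripped on the taper: width is 61 mm and the hand was pushed up. I'll open, go lower and grip again.

Request:
{"name": "servo_tool", "arguments": {
  "increments": [
    [1, 0, 0, 0, 0, 0, 0],
    [1, 0, 0, 0, 0, 0, 0],
    [1, 0, 0, 0.004, 0, 0, 0],
    [1, 0, 0, 0.008, 0, 0, 0],
    [1, 0, 0, 0.008, 0, 0, 0],
    [0, 0, 0, 0.008, 0, 0, 0],
    [0, 0, 0, 0.008, 0, 0, 0],
    [0, 0, 0, 0.008, 0, 0, 0],
    [0, 0, 0, 0.008, 0, 0, 0]
  ]
}}

```text
clock: 6.05
position: [579.1, 316.3, -4.1]
ee_rot: [0.995, 0.103, 0.001, -0.0]
contact_force: [0.0, -0.5, 2.3]
gripper_width: 61.5
grasp_force: 64.8
```

```bash
python3 go.py 578 317 105;python3 go.py 455 23.5 105
```

```text
[-0.0008 -0.001  -0.1091] [-0.03 -0.08  0.01]
[-0.1813  0.2611 -0.1095] [-0.03 -0.08  0.01]
```

Request:
{"name": "servo_tool", "arguments": {
  "increments": [
    [0, 0, 0, -0.015, 0, 0, 0],
    [0, 0, 0, -0.04, 0, 0, 0],
    [0, 0, 0, -0.08, 0, 0, 0],
    [0, 0, 0, -0.109, 0, 0, 0],
    [0, 0, 0, -0.109, 0, 0, 0]
  ]
}}

```text
clock: 6.68
position: [579.7, 316.8, 107.5]
ee_rot: [0.995, 0.103, 0.002, -0.002]
contact_force: [0.0, 0.2, -2.1]
gripper_width: 61.6
grasp_force: 64.4
```

Run:
```python
from go import *
s=arm.read_state(); print(s["position"],s["clock"],inc(455,23.5,105))
def crop(im,p,r=55):
    return cv2.resize(cv2.getRectSubPix(im["color"],(2*r,2*r),tuple(map(float,p))),(400,400),interpolation=cv2.INTER_CUBIC)[:,:,::-1]
q=s["position"]; h=[]
for c in("top","side"):
    im=arm.get_image(c); h.append(crop(im,proj(im,q)))
cv2.imwrite("pics/a2.png",np.hstack(h))
```

```text
[579.73688292 316.84824564 107.52670593] 6.675 (array([-0.1821,  0.2616,  0.0009]), array([-0.16, -0.29,  0.01]))
```

View pics/a2.png

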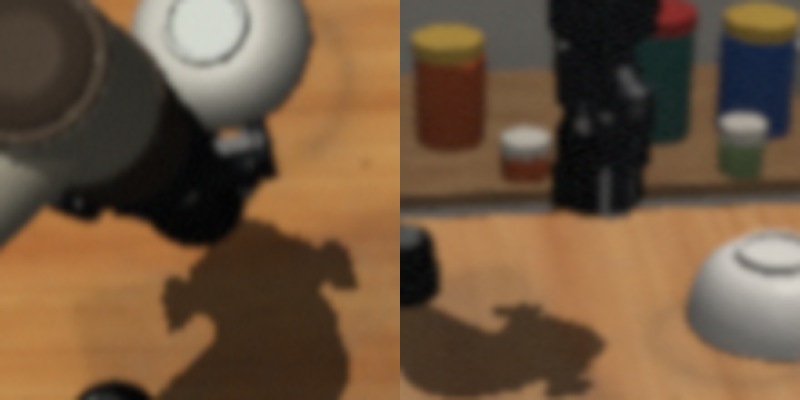

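The chuck is held upright, clear of the table and level. Moving over post_66.

Request:
{"name": "servo_tool", "arguments": {
  "increments": [
    [0, -0.0364, 0.0523, 0, 0, 0, 0],
    [0, -0.0728, 0.1046, 0, 0, 0, 0],
    [0, -0.1092, 0.157, 0, 0, 0, 0],
    [0, -0.1457, 0.2093, 0, 0, 0, 0],
    [0, -0.1821, 0.2616, 0, 0, 0, 0],
    [0, -0.1821, 0.2616, 0, 0, 0, 0],
    [0, -0.1821, 0.2616, 0, 0, 0, 0],
    [0, -0.1821, 0.2616, 0, 0, 0, 0],
    [0, -0.1821, 0.2616, 0, 0, 0, 0]
  ]
}}

```text
clock: 7.9
position: [454.4, 23.6, 104.0]
ee_rot: [0.995, 0.103, -0.0, 0.0]
contact_force: [-0.0, -0.2, -1.5]
gripper_width: 61.6
grasp_force: 64.5
```

```bash
python3 go.py 455 23.5 19
```

```text
[0.0006 0.0002 0.085 ] [0.   0.02 0.08]
```

Request:
{"name": "servo_tool", "arguments": {
  "increments": [
    [0, 0.0005, 0, 0.03, 0, 0, 0],
    [0, 0.0005, 0, 0.05, 0, 0, 0],
    [0, 0.0005, 0, 0.065, 0, 0, 0],
    [0, 0.0005, 0, 0.078, 0, 0, 0],
    [0, 0.0005, 0, 0.086, 0, 0, 0],
    [0, 0.0005, 0, 0.086, 0, 0, 0],
    [0, 0.0005, 0, 0.086, 0, 0, 0]
  ]
}}

```text
clock: 8.78
position: [454.7, 22.9, 18.7]
ee_rot: [0.995, 0.103, 0.0, -0.0]
contact_force: [0.2, 0.0, -1.5]
gripper_width: 61.8
grasp_force: 64.4
```

Request:
{"name": "servo_tool", "arguments": {
  "increments": [
    [0, 0, 0, 0.0015, 0, 0, 0],
    [0, 0, 0, 0.0015, 0, 0, 0],
    [1, 0, 0, 0.0015, 0, 0, 0],
    [1, 0, 0, 0.0015, 0, 0, 0],
    [1, 0, 0, 0.0015, 0, 0, 0],
    [1, 0, 0, -0.03, 0, 0, 0],
    [1, 0, 0, -0.08, 0, 0, 0],
    [1, 0, 0, -0.1, 0, 0, 0],
    [1, 0, 0, -0.1, 0, 0, 0]
  ]
}}

```text
clock: 9.9
position: [455.4, 23.2, 119.9]
ee_rot: [0.995, 0.103, 0.002, -0.001]
contact_force: [0.4, -0.6, -0.4]
gripper_width: 85.5
grasp_force: 0.0
```

```bash
python3 go.py 445 395 117
```

```text
[ 0.0659 -0.3661  0.0035] [-0.05 -0.26  0.  ]
```

Request:
{"name": "servo_tool", "arguments": {
  "increments": [
    [1, 0.0659, -0.366, 0.003, 0, 0, 0],
    [1, 0.0659, -0.366, 0.003, 0, 0, 0],
    [1, 0.0659, -0.366, 0.003, 0, 0, 0],
    [1, 0.0659, -0.366, 0.003, 0, 0, 0],
    [1, 0.0659, -0.366, 0.003, 0, 0, 0],
    [1, 0.0659, -0.366, 0.003, 0, 0, 0],
    [1, 0.0659, -0.366, 0.003, 0, 0, 0],
    [1, 0.0659, -0.366, 0.003, 0, 0, 0],
    [1, 0.0659, -0.366, 0.003, 0, 0, 0],
    [1, 0.0659, -0.366, 0.003, 0, 0, 0]
  ]
}}

```text
clock: 11.15
position: [444.2, 393.3, 115.4]
ee_rot: [0.995, 0.102, -0.0, 0.0]
contact_force: [0.4, 0.4, 0.4]
gripper_width: 85.5
grasp_force: 0.0
```

```bash
python3 go.py 445 395 -3
python3 - <<'E'
from go import *
h=[]
for c in("top","side"):
    im=arm.get_image(c); p=proj(im,(510,30,40)); r=65
    h.append(cv2.resize(cv2.getRectSubPix(im["color"],(2*r,2*r),tuple(map(float,p))),(400,400),interpolation=cv2.INTER_CUBIC)[:,:,::-1])
    print(c,((proj(im,(455,23.5,77))-p)*400/130+200).round())
cv2.imwrite("pics/a3.png",np.hstack(h))
E
```

```text
[ 0.0011 -0.0015  0.1184] [ 0.01  0.01 -0.08]
top [210. 265.]
side [120. 166.]
```

View pics/a3.png

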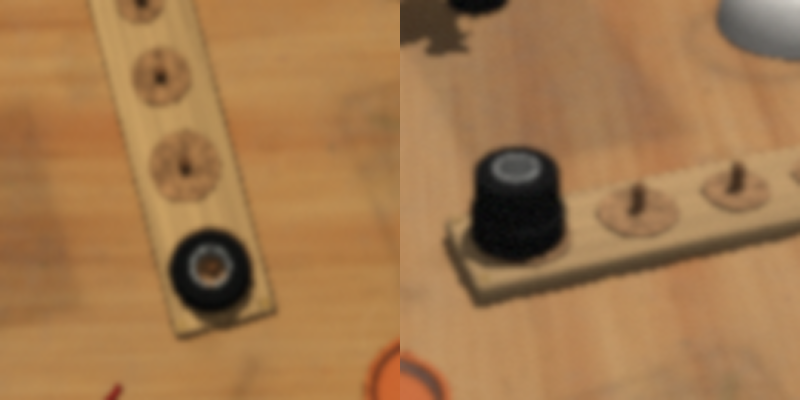

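chuck_66 sits upright on its pad, with the dowel in the middle of the bore at (210,265). Next, chuck_56.

Request:
{"name": "servo_tool", "arguments": {
  "increments": [
    [1, 0.0004, -0.0004, 0.04, 0, 0, 0],
    [1, 0.0004, -0.0004, 0.08, 0, 0, 0],
    [1, 0.0004, -0.0004, 0.118, 0, 0, 0],
    [1, 0.0004, -0.0004, 0.118, 0, 0, 0],
    [0, 0.0004, -0.0004, 0.118, 0, 0, 0],
    [0, 0.0004, -0.0004, 0.118, 0, 0, 0],
    [0, 0.0004, -0.0004, 0.118, 0, 0, 0],
    [0, 0.0004, -0.0004, 0.118, 0, 0, 0],
    [0, 0.0004, -0.0004, 0.118, 0, 0, 0]
  ]
}}

```text
clock: 12.38
position: [445.5, 396.5, -0.0]
ee_rot: [0.995, 0.103, 0.002, -0.002]
contact_force: [-0.8, -0.8, 6.6]
gripper_width: 51.8
grasp_force: 63.3
```

Request:
{"name": "servo_tool", "arguments": {
  "increments": [
    [0, 0, 0, -0.015, 0, 0, 0],
    [0, 0, 0, -0.04, 0, 0, 0],
    [0, 0, 0, -0.08, 0, 0, 0],
    [0, 0, 0, -0.109, 0, 0, 0],
    [0, 0, 0, -0.109, 0, 0, 0],
    [0, 0, 0, -0.109, 0, 0, 0]
  ]
}}

```text
clock: 13.12
position: [443.7, 394.3, 105.8]
ee_rot: [0.995, 0.102, -0.001, 0.0]
contact_force: [-0.6, 0.2, -1.5]
gripper_width: 52.1
grasp_force: 63.0
```

```bash
python3 go.py 538 41.5 105
```

```text
[0.0204 0.3646 0.001 ] [ 0.03  0.08 -0.03]
```

Request:
{"name": "servo_tool", "arguments": {
  "increments": [
    [0, 0.0034, 0.0608, 0, 0, 0, 0],
    [0, 0.0068, 0.1215, 0, 0, 0, 0],
    [0, 0.0102, 0.182, 0, 0, 0, 0],
    [0, 0.0136, 0.243, 0, 0, 0, 0],
    [0, 0.017, 0.304, 0, 0, 0, 0],
    [0, 0.0204, 0.3646, 0, 0, 0, 0],
    [0, 0.0204, 0.3646, 0, 0, 0, 0],
    [0, 0.0204, 0.3646, 0, 0, 0, 0],
    [0, 0.0204, 0.3646, 0, 0, 0, 0],
    [0, 0.0204, 0.3646, 0, 0, 0, 0]
  ]
}}

```text
clock: 14.38
position: [538.6, 43.4, 106.2]
ee_rot: [0.995, 0.104, -0.0, 0.0]
contact_force: [0.3, 0.2, -1.9]
gripper_width: 51.9
grasp_force: 63.3
```

```bash
python3 go.py 538 41.5 22
```

```text
[-0.001   0.0017  0.0842] [-0.    0.02  0.12]
```

Request:
{"name": "servo_tool", "arguments": {
  "increments": [
    [0, -0.001, 0.001, 0.03, 0, 0, 0],
    [0, -0.001, 0.001, 0.05, 0, 0, 0],
    [0, -0.001, 0.001, 0.065, 0, 0, 0],
    [0, -0.001, 0.001, 0.077, 0, 0, 0],
    [0, -0.001, 0.001, 0.084, 0, 0, 0],
    [0, -0.001, 0.001, 0.084, 0, 0, 0],
    [0, -0.001, 0.001, 0.084, 0, 0, 0]
  ]
}}

```text
clock: 15.25
position: [538.5, 41.2, 22.8]
ee_rot: [0.995, 0.103, 0.001, -0.0]
contact_force: [-0.2, -0.4, -0.9]
gripper_width: 51.8
grasp_force: 63.3
```

Request:
{"name": "servo_tool", "arguments": {
  "increments": [
    [0, 0, 0, 0.002, 0, 0, 0],
    [0, 0, 0, 0.002, 0, 0, 0],
    [1, 0, 0, 0.002, 0, 0, 0],
    [1, 0, 0, 0.002, 0, 0, 0],
    [1, 0, 0, 0.002, 0, 0, 0],
    [1, 0, 0, 0.002, 0, 0, 0],
    [1, 0, 0, -0.03, 0, 0, 0],
    [1, 0, 0, -0.07, 0, 0, 0],
    [1, 0, 0, -0.097, 0, 0, 0],
    [1, 0, 0, -0.097, 0, 0, 0]
  ]
}}

```text
clock: 16.5
position: [539.5, 41.5, 121.7]
ee_rot: [0.995, 0.103, 0.003, -0.001]
contact_force: [-0.6, 1.0, -0.8]
gripper_width: 85.4
grasp_force: 0.0
```

```bash
python3 go.py 592 -335.5 117
```

```text
[-0.0259  0.3798  0.0043] [-0.03 -0.31  0.01]
```

Request:
{"name": "servo_tool", "arguments": {
  "increments": [
    [1, -0.0259, 0.38, 0.002, 0, 0, 0],
    [1, -0.0259, 0.38, 0.002, 0, 0, 0],
    [1, -0.0259, 0.38, 0.002, 0, 0, 0],
    [1, -0.0259, 0.38, 0.002, 0, 0, 0],
    [1, -0.0259, 0.38, 0.002, 0, 0, 0],
    [1, -0.0259, 0.38, 0.002, 0, 0, 0],
    [1, -0.0259, 0.38, 0.002, 0, 0, 0],
    [1, -0.0259, 0.38, 0.002, 0, 0, 0],
    [1, -0.0259, 0.38, 0.002, 0, 0, 0],
    [1, -0.0259, 0.38, 0.002, 0, 0, 0],
    [1, -0.0259, 0.38, 0.002, 0, 0, 0]
  ]
}}

```text
clock: 17.88
position: [590.7, -335.2, 117.7]
ee_rot: [0.995, 0.104, 0.0, 0.0]
contact_force: [-0.1, 0.5, 0.5]
gripper_width: 85.5
grasp_force: 0.0
```

```bash
python3 go.py 592 -335.5 0
python3 - <<'E'
from go import *
h=[]
for c in("top","side"):
    im=arm.get_image(c); p=proj(im,(510,30,40)); r=65
    h.append(cv2.resize(cv2.getRectSubPix(im["color"],(2*r,2*r),tuple(map(float,p))),(400,400),interpolation=cv2.INTER_CUBIC)[:,:,::-1])
cv2.imwrite("pics/a4.png",np.hstack(h))
E
```

```text
[0.0011 0.0005 0.1177] [ 0.01 -0.02  0.08]
```

View pics/a4.png

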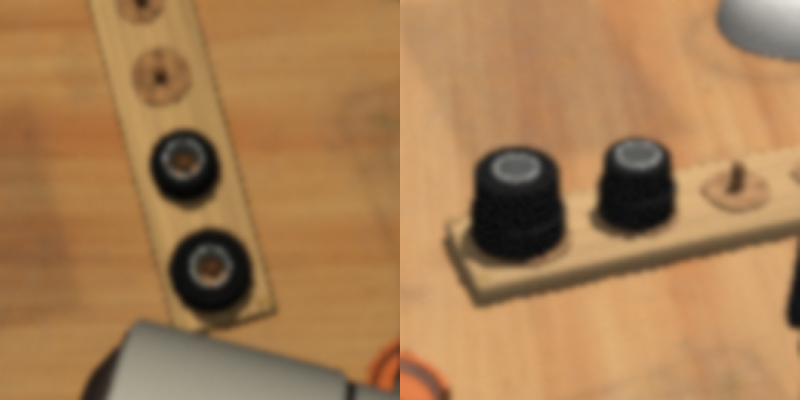

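chuck_56 is seated upright. Now chuck_47.

Request:
{"name": "servo_tool", "arguments": {
  "increments": [
    [1, 0.0006, 0.0003, 0.04, 0, 0, 0],
    [1, 0.0006, 0.0003, 0.08, 0, 0, 0],
    [1, 0.0006, 0.0003, 0.117, 0, 0, 0],
    [1, 0.0006, 0.0003, 0.117, 0, 0, 0],
    [0, 0.0006, 0.0003, 0.117, 0, 0, 0],
    [0, 0.0006, 0.0003, 0.117, 0, 0, 0],
    [0, 0.0006, 0.0003, 0.117, 0, 0, 0],
    [0, 0.0006, 0.0003, 0.117, 0, 0, 0],
    [0, 0.0006, 0.0003, 0.117, 0, 0, 0]
  ]
}}

```text
clock: 19.1
position: [592.7, -337.0, 3.1]
ee_rot: [0.995, 0.103, 0.002, 0.001]
contact_force: [-0.2, 0.0, 5.3]
gripper_width: 43.1
grasp_force: 61.5
```

Request:
{"name": "servo_tool", "arguments": {
  "increments": [
    [0, 0, 0, -0.015, 0, 0, 0],
    [0, 0, 0, -0.04, 0, 0, 0],
    [0, 0, 0, -0.08, 0, 0, 0],
    [0, 0, 0, -0.105, 0, 0, 0],
    [0, 0, 0, -0.105, 0, 0, 0],
    [0, 0, 0, -0.105, 0, 0, 0]
  ]
}}

```text
clock: 19.85
position: [590.1, -335.9, 104.2]
ee_rot: [0.995, 0.103, -0.001, -0.001]
contact_force: [-0.3, 0.6, -2.1]
gripper_width: 42.8
grasp_force: 61.1
```

```bash
python3 go.py 612.5 57.5 105
```

```text
[ 1.021e-01 -3.806e-01 -3.000e-04] [-0.1   0.09 -0.03]
```

Request:
{"name": "servo_tool", "arguments": {
  "increments": [
    [0, 0.0146, -0.0543, 0, 0, 0, 0],
    [0, 0.0292, -0.1087, 0, 0, 0, 0],
    [0, 0.0437, -0.163, 0, 0, 0, 0],
    [0, 0.0583, -0.2175, 0, 0, 0, 0],
    [0, 0.073, -0.272, 0, 0, 0, 0],
    [0, 0.0875, -0.3262, 0, 0, 0, 0],
    [0, 0.1021, -0.3806, 0, 0, 0, 0],
    [0, 0.1021, -0.3806, 0, 0, 0, 0],
    [0, 0.1021, -0.3806, 0, 0, 0, 0],
    [0, 0.1021, -0.3806, 0, 0, 0, 0],
    [0, 0.1021, -0.3806, 0, 0, 0, 0]
  ]
}}

```text
clock: 21.22
position: [613.0, 55.7, 105.1]
ee_rot: [0.995, 0.102, -0.0, 0.0]
contact_force: [0.1, 0.5, -1.3]
gripper_width: 42.6
grasp_force: 61.3
```

```bash
python3 go.py 612.5 57.5 25
```

```text
[-0.0001 -0.0019  0.0801] [ 0.    0.04 -0.11]
```

Request:
{"name": "servo_tool", "arguments": {
  "increments": [
    [0, 0, -0.001, 0.03, 0, 0, 0],
    [0, 0, -0.001, 0.05, 0, 0, 0],
    [0, 0, -0.001, 0.065, 0, 0, 0],
    [0, 0, -0.001, 0.074, 0, 0, 0],
    [0, 0, -0.001, 0.08, 0, 0, 0],
    [0, 0, -0.001, 0.08, 0, 0, 0],
    [0, 0, -0.001, 0.08, 0, 0, 0]
  ]
}}

```text
clock: 22.1
position: [613.5, 58.2, 25.9]
ee_rot: [0.995, 0.103, 0.001, -0.0]
contact_force: [-0.1, 0.1, -1.2]
gripper_width: 43.0
grasp_force: 61.3
```

Request:
{"name": "servo_tool", "arguments": {
  "increments": [
    [0, 0, 0, 0.002, 0, 0, 0],
    [0, 0, 0, 0.002, 0, 0, 0],
    [1, 0, 0, 0.002, 0, 0, 0],
    [1, 0, 0, 0.002, 0, 0, 0],
    [1, 0, 0, 0.002, 0, 0, 0],
    [1, 0, 0, 0.002, 0, 0, 0],
    [1, 0, 0, -0.03, 0, 0, 0],
    [1, 0, 0, -0.07, 0, 0, 0],
    [1, 0, 0, -0.094, 0, 0, 0],
    [1, 0, 0, -0.094, 0, 0, 0]
  ]
}}

```text
clock: 23.35
position: [614.3, 58.4, 121.6]
ee_rot: [0.995, 0.103, 0.002, -0.0]
contact_force: [-0.4, -0.8, -0.3]
gripper_width: 85.4
grasp_force: 0.0
```

```bash
python3 go.py 481.3 -208.5 117
```

```text
[-0.1848  0.234   0.0036] [-0.03 -0.29  0.01]
```

Request:
{"name": "servo_tool", "arguments": {
  "increments": [
    [1, -0.1848, 0.234, 0.003, 0, 0, 0],
    [1, -0.1848, 0.234, 0.003, 0, 0, 0],
    [1, -0.1848, 0.234, 0.003, 0, 0, 0],
    [1, -0.1848, 0.234, 0.003, 0, 0, 0],
    [1, -0.1848, 0.234, 0.003, 0, 0, 0],
    [1, -0.1848, 0.234, 0.003, 0, 0, 0],
    [1, -0.1848, 0.234, 0.003, 0, 0, 0],
    [1, -0.1848, 0.234, 0.003, 0, 0, 0],
    [1, -0.1848, 0.234, 0.003, 0, 0, 0],
    [1, -0.1848, 0.234, 0.003, 0, 0, 0]
  ]
}}

```text
clock: 24.6
position: [480.3, -208.2, 116.3]
ee_rot: [0.995, 0.103, 0.0, -0.0]
contact_force: [-0.2, -0.8, 0.0]
gripper_width: 85.1
grasp_force: 0.0
```

```bash
python3 go.py 481.3 -208.5 2
```

```text
[0.0009 0.0005 0.1143] [-0.   -0.    0.07]
```

Request:
{"name": "servo_tool", "arguments": {
  "increments": [
    [1, 0.0005, 0.0003, 0.04, 0, 0, 0],
    [1, 0.0005, 0.0003, 0.08, 0, 0, 0],
    [1, 0.0005, 0.0003, 0.114, 0, 0, 0],
    [1, 0.0005, 0.0003, 0.114, 0, 0, 0],
    [0, 0.0005, 0.0003, 0.114, 0, 0, 0],
    [0, 0.0005, 0.0003, 0.114, 0, 0, 0],
    [0, 0.0005, 0.0003, 0.114, 0, 0, 0],
    [0, 0.0005, 0.0003, 0.114, 0, 0, 0],
    [0, 0.0005, 0.0003, 0.114, 0, 0, 0],
    [0, 0.0005, 0.0003, 0.114, 0, 0, 0]
  ]
}}

```text
clock: 25.85
position: [481.6, -209.2, 3.9]
ee_rot: [0.995, 0.103, 0.001, 0.0]
contact_force: [-0.5, 0.3, 6.6]
gripper_width: 32.8
grasp_force: 60.1
```

Request:
{"name": "servo_tool", "arguments": {
  "increments": [
    [0, 0, 0, -0.015, 0, 0, 0],
    [0, 0, 0, -0.04, 0, 0, 0],
    [0, 0, 0, -0.08, 0, 0, 0],
    [0, 0, 0, -0.105, 0, 0, 0],
    [0, 0, 0, -0.105, 0, 0, 0],
    [0, 0, 0, -0.105, 0, 0, 0]
  ]
}}

```text
clock: 26.6
position: [479.7, -208.8, 106.9]
ee_rot: [0.995, 0.103, -0.0, -0.0]
contact_force: [-0.2, 0.1, -0.3]
gripper_width: 33.4
grasp_force: 59.7
```

```bash
python3 go.py 677 71.5 108
```

```text
[ 0.2503 -0.2342 -0.0011] [-0.04  0.05 -0.03]
```

Request:
{"name": "servo_tool", "arguments": {
  "increments": [
    [0, 0.0358, -0.0335, 0, 0, 0, 0],
    [0, 0.0715, -0.067, 0, 0, 0, 0],
    [0, 0.1073, -0.1, 0, 0, 0, 0],
    [0, 0.143, -0.134, 0, 0, 0, 0],
    [0, 0.179, -0.167, 0, 0, 0, 0],
    [0, 0.2145, -0.2, 0, 0, 0, 0],
    [0, 0.2503, -0.2342, 0, 0, 0, 0],
    [0, 0.2503, -0.2342, 0, 0, 0, 0],
    [0, 0.2503, -0.2342, 0, 0, 0, 0],
    [0, 0.2503, -0.2342, 0, 0, 0, 0],
    [0, 0.2503, -0.2342, 0, 0, 0, 0]
  ]
}}

```text
clock: 27.98
position: [677.2, 70.4, 107.5]
ee_rot: [0.995, 0.102, -0.0, 0.0]
contact_force: [0.1, -0.1, -0.3]
gripper_width: 33.0
grasp_force: 59.8
```

```bash
python3 go.py 677 71.5 26
python3 - <<'E'
from go import *
h=[]
for c in("top","side"):
    im=arm.get_image(c); p=proj(im,(590,55,60)); r=65
    h.append(cv2.resize(cv2.getRectSubPix(im["color"],(2*r,2*r),tuple(map(float,p))),(400,400),interpolation=cv2.INTER_CUBIC)[:,:,::-1])
cv2.imwrite("pics/a5.png",np.hstack(h))
E
```

```text
[ 0.0001 -0.0012  0.0815] [ 0.    0.02 -0.07]
```

View pics/a5.png

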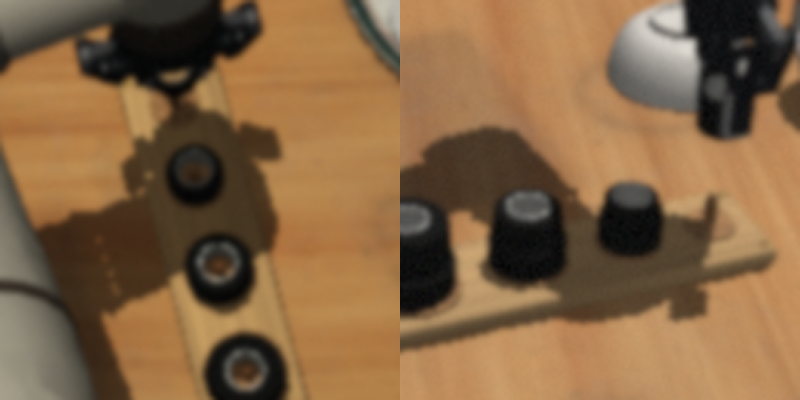

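chuck_47 is seated, and chuck_38 hangs in line above its post once perspective is allowed for. Lowering it.

Request:
{"name": "servo_tool", "arguments": {
  "increments": [
    [0, 0, -0.001, 0.03, 0, 0, 0],
    [0, 0, -0.001, 0.05, 0, 0, 0],
    [0, 0, -0.001, 0.065, 0, 0, 0],
    [0, 0, -0.001, 0.075, 0, 0, 0],
    [0, 0, -0.001, 0.081, 0, 0, 0],
    [0, 0, -0.001, 0.081, 0, 0, 0],
    [0, 0, -0.001, 0.081, 0, 0, 0]
  ]
}}

```text
clock: 28.95
position: [677.9, 72.5, 27.0]
ee_rot: [0.995, 0.103, 0.001, -0.0]
contact_force: [0.0, 0.5, -0.1]
gripper_width: 33.3
grasp_force: 59.8
```

Request:
{"name": "servo_tool", "arguments": {
  "increments": [
    [0, 0, 0, 0.002, 0, 0, 0],
    [0, 0, 0, 0.002, 0, 0, 0],
    [1, 0, 0, 0.002, 0, 0, 0],
    [1, 0, 0, 0.002, 0, 0, 0],
    [1, 0, 0, 0.002, 0, 0, 0],
    [1, 0, 0, 0.002, 0, 0, 0],
    [1, 0, 0, -0.03, 0, 0, 0],
    [1, 0, 0, -0.08, 0, 0, 0],
    [1, 0, 0, -0.13, 0, 0, 0],
    [1, 0, 0, -0.13, 0, 0, 0]
  ]
}}

```text
clock: 30.2
position: [680.3, 73.0, 162.3]
ee_rot: [0.995, 0.103, 0.006, -0.001]
contact_force: [-0.1, 0.1, -0.6]
gripper_width: 85.4
grasp_force: 0.0
```

Request:
{"name": "servo_tool", "arguments": {
  "increments": [
    [1, -0.05, 0.25, -0.05, 0, 0, 0],
    [1, -0.05, 0.25, -0.05, 0, 0, 0],
    [1, -0.05, 0.25, -0.05, 0, 0, 0],
    [1, -0.05, 0.25, -0.05, 0, 0, 0],
    [1, -0.05, 0.25, -0.05, 0, 0, 0],
    [1, -0.05, 0.25, -0.05, 0, 0, 0],
    [1, -0.05, 0.25, -0.05, 0, 0, 0],
    [1, -0.05, 0.25, -0.05, 0, 0, 0]
  ]
}}

```text
clock: 31.2
position: [679.7, -180.8, 205.9]
ee_rot: [0.995, 0.104, -0.0, -0.0]
contact_force: [-0.5, -0.0, -0.5]
gripper_width: 85.6
grasp_force: 0.0
```

Run:
```python
from go import *
h=[]
for c in("top","side"):
    im=arm.get_image(c); p=proj(im,(590,55,40)); r=75
    h.append(cv2.resize(cv2.getRectSubPix(im["color"],(2*r,2*r),tuple(map(float,p))),(400,400),interpolation=cv2.INTER_CUBIC)[:,:,::-1])
cv2.imwrite("pics/a6.png",np.hstack(h))
```

```text
(no output)
```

View pics/a6.png

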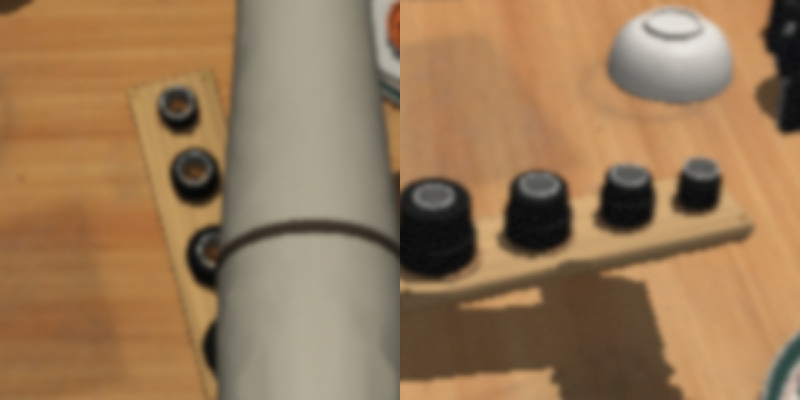

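All four chucks stand upright on their pads in order, and the hand is clear of them. Handing in.

```bash
python3 -c "from bench import arm; print(arm.job_done())"
```

```text
the job is handed in; nothing more can be done
None
```

All four chucks are back on the rack, each upright and flat on its own pad from smallest to largest, and I handed the job in at about 31 s; I didn't touch the bowl or the dish with the brush.

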